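# Push a printing block through the drying box flap

## Robot

A 6-joint arm with a two-finger parallel gripper is mounted at the origin on the work surface. World frame = base frame: x ahead of the robot, y to its left, z up, the work surface at z = 0. Lengths are in mm, angles in rad, forces in N, time in s.
With the tool pointing down it reaches from about 350 to 975 mm from the base axis. Payload 7.1 kg.
Tool frame: the origin (TCP) lies on the front face of the gripper's body, between the roots of the fingers; the fingertips stand 80 mm ahead of it and the grasp point (between the pads) lies 61 mm ahead of it (env.tips_ahead is the distance from the TCP to the fingertips, in mm); z points along the fingers, y is the line along which they close (so a half turn about z gives the same grasp; the last joint's range is limited). The gripper opens to 88 mm and grips with 3 to 60 N. Pads are 20 mm wide; open, the fingers measure 115 mm over their backs; the gripper's body (75 mm by 178 mm) begins 61 mm behind the grasp point.
Start: joints at [1.098, 0.423, 1.63, -0, 1.089, -0.019], TCP at [273.958, 561.741, 302.675] pointing down, gripper open.
Joint ranges: [-3, 3], [-0.9, 2.11], [0.09, 2.58], [-1.31, 4.45], [0.11, 2.69], [-2.54, 2.54]. Speed limits (rad/s): [2.39, 2.39, 3.01, 3.14, 3.14, 3.14].

## Interface

Orientations are given as a unit quaternion [x, y, z, w].
In Python, from station import env, set_gripper, viewer, workorder gives the robot as it stands. Calls block until the motion is done:
- env.reach(position, orientation): joint-space move of the TCP to a pose.
- env.move_l(position, rot=None, rate=150, f_stop=None): straight line of the TCP; rot=None keeps the orientation; rate is the mean speed in mm/s. With f_stop (N) it stops when the force on the tool has changed by that much, and returns True; else False.
- env.move_joints(angles): joint-space move.
- set_gripper(opening): finger opening in mm; the grip force is fixed at half the most; returns when the fingers have stopped.
- env.hold(seconds).
- env.ik(position, orientation): joint angles nearest the present ones, or None.
- env.read_state(): the state.
- viewer.camera(name): name is "scene" or "side" or "wrist"; returns the picture (400x640x3 uint8, blue, green, red); there is no depth.
- viewer.camera_params(name): a dict with "fx", "fy", "cx", "cy" (pixels), "dist" ([k1, k2, p1, p2, k3] as OpenCV has them; the pictures are not rectified), "pose" (4x4, takes a point from camera to world coordinates); the wrist camera has in their place "tool_from_camera" (4x4, takes a point from camera to tool coordinates, whose origin is the TCP and whose axes are the flange's). Camera axes: x right, y up, looking along -z (the intrinsics and any distortion apply to the point x, -y, -z); pixel columns grow to the right and rows downward; lengths in mm; the calibration is good to about 2 mm. A picture is of the moment at which its call begins: read the wrist's pose just before it. camera_params takes no time and is no camera call.
A pose or a line that the arm cannot do raises env.IKError and nothing moves.
- workorder.sign_off(): hands the job in; it is judged then, once.
The state is a dict: "time_s": time; "qpos": joint angles; "dq": joint speeds; "tau": joint torques, N m; "tool_pos": TCP position; "orientation": TCP orientation; "force": force on the tool from outside, world axes, zero at the start; "wrist_torque": the same for the moment, N m; "width": finger opening in mm; "grip_force": force on a finger pad.
Only numpy, scipy, OpenCV 4.12 (cv2) and the standard library are available. Lean on these libraries where they do the work, as an engineer would, in place of code of your own. Each camera call takes 0.05 s, during which the arm holds its last target. There are 200 camera calls.

## Task

Post the wooden printing block into the drying box: with the fingertips, push it along the runway and through the hanging blue flap until it slides down into the tray behind, then draw the fingers back out so that the flap swings shut. Only push the block, never lift it off the runway, and leave the bottle, the can and the cup standing where they are.

Things in the scene. Friction and masses are not known exactly. Their poses are not given: they have to be found in the camera images.
- drying_box: White drying box fixed to the table: a runway in front, a flap in a doorway, a catch tray under a clear hood behind. Place and yaw vary. Origin: on the table top (z = 0) straight below the shut flap, mid width. +x is the feed direction (from the open runway end through the flap), y across to the left, z up; sizes below are mm in this frame. Nothing stands over the runway.
- runway_end (a point): Middle of the runway's open end, on its surface, at x = -200, z = 70. The level aluminium runway is 84 wide (y = -42 to 42) and runs from here to the lip; wooden rails 6 thick on both sides, tops at z = 80.
- lip (a point): Middle of the runway's inner edge, on its surface, at x = 25, z = 70: 25 past the shut flap, inside the box. Beyond it a polished ramp slopes 36 degrees down to the tray floor. The block tips over and slides down by itself once more than half of its length is past the lip, which is when its rear end stands about 15 before the flap; push a little farther to be sure.
- header_top (a point): Top of the header over the doorway, at x = 0, z = 145. The header spans x = -10 to 10, z = 137 to 145; the doorway below it is 84 wide between white posts 16 wide (x = -10 to 10). The clear roof runs on behind at the same height, to x = 216.
- tray_floor (a point): Near end of the level metal tray floor, at the foot of the ramp, mid width, at x = 90, z = 26. The floor is x = 85 to 210, y = -65 to 65, walled all round.
- flap (a joint): Dark blue gravity flap in the doorway, 78 wide, 61 tall, 4 thick, 80 g, hinged along the box's y at x = 0, z = 135; its lower edge is 4 above the runway. Angle in rad: 0 = hanging shut, growing as the lower edge swings inward (box +x), at most 1.45. Opens inward only, pushed by whatever moves against it (under 2 N); falls shut by itself within about a second.
- print_block: Printing block, wood with a dark blue underside, 80 long (x), 60 wide (y), 30 tall, 80 to 170 g. Origin: centre of its underside, z up. Starts flat on the runway, long axis roughly along it (up to 7 degrees off, up to 6 mm off the middle), centre 75 to 115 mm before the flap. Waxed: slides easily (under 1 N).
- dye_bottle: Bystander: orange bottle, 44 diameter, 130 tall, standing on the table beside the box. Origin at the centre of its underside, z up.
- drink_can: Bystander: red drink can, 62 diameter, 115 tall, standing on the table beside the box. Origin at the centre of its underside, z up.
- cup: Bystander: white cup, 70 diameter, 85 tall, standing on the table beside the box. Origin at the centre of its underside, z up.
Not all that is in view belongs to the job. Of the things that look like the print_block, the middle-sized one is meant.

How it is judged (in metres and radians):
On the way, in this order (a step that is already met when the one before it is completed fails the run):
1. the block lies on the runway in the doorway and the flap is pushed inward above it (value of joint flap above 0.4 rad and x of print_block in the frame of drying_box between -0.045 and 0.07 m).
2. the block has slid down into the tray behind the flap (x of print_block in the frame of drying_box between 0.075 and 0.21 m and z of print_block in the frame of drying_box below 0.045 m).
At the end, for the whole second after the job is handed in: The block rests in the tray (its origin 75 to 210 mm past the flap and less than 45 mm above the table, speed under 20 mm/s), the flap hangs shut within 0.08 rad, and the bottle, can and cup stand upright (within 0.2 rad) within 20 mm of where they were (all of step 2 and linear speed of print_block below 0.02 m/s and value of joint flap between -0.08 and 0.08 rad and distance of each of dye_bottle, drink_can, cup from where it was at the start of the episode below 0.02 m and angle between each of dye_bottle, drink_can, cup's own z axis and vertical below 0.2 rad); the robot touches nothing.
It fails at once if the block is lifted more than 12 mm off the runway (height (world z) of print_block above 0.082 m).
It fails at once if a bystander is shoved by more than 20 mm or knocked over (not (distance of each of dye_bottle, drink_can, cup from where it was at the start of the episode below 0.02 m and angle between each of dye_bottle, drink_can, cup's own z axis and vertical below 0.2 rad)).
It also fails if it takes over 35 s, if anything falls off the work surface, if the arm or the gripper's body presses on something with over 40 N, if the wrist force passes 120 N, or if a joint passes its speed limit or range.

## Working session

There is one attempt and no reset: what is moved stays moved. The work goes in short steps, each a Python script; the robot and the scene stay as the last script left them, time stands still between calls to the robot, and variables do not carry over. Pictures are saved under pics/ and viewed, at most 10 in all, crops included, and the job is handed in when it is done.

```bash
ls; mkdir -p pics; python3 - <<'E'
from station import env,viewer
import cv2,numpy as np
for n in("scene","side"):
    cv2.imwrite(f"pics/{n}0.png",viewer.camera(n)); p=viewer.camera_params(n); print(n,{k:np.round(v,3).tolist() for k,v in p.items()})
print(env.read_state()["time_s"])
E
```

```text
pics
scene {'fx': 413.719, 'fy': 413.719, 'cx': 325.059, 'cy': 194.552, 'dist': [-0.066, 0.0, 0.0, 0.0, 0.0], 'pose': [[-0.271, -0.808, 0.523, 1048.709], [0.963, -0.226, 0.148, 175.374], [-0.002, 0.544, 0.839, 865.566], [0.0, 0.0, 0.0, 1.0]]}
side {'fx': 425.957, 'fy': 425.957, 'cx': 322.174, 'cy': 201.726, 'dist': [-0.081, 0.0, 0.0, 0.0, 0.0], 'pose': [[0.809, 0.401, -0.43, 140.71], [-0.588, 0.567, -0.577, -552.212], [0.012, 0.72, 0.694, 831.303], [0.0, 0.0, 0.0, 1.0]]}
0.1
```

View pics/scene0.png

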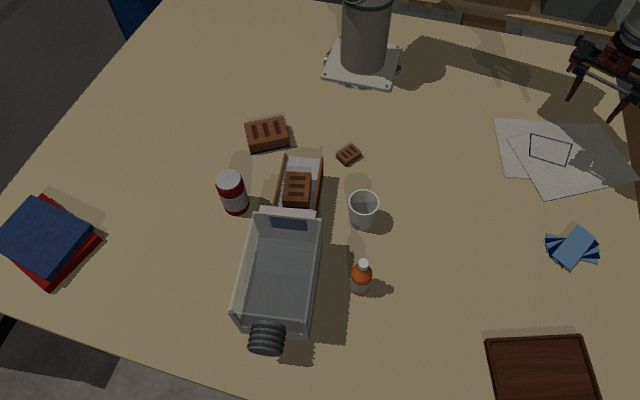

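View pics/side0.png

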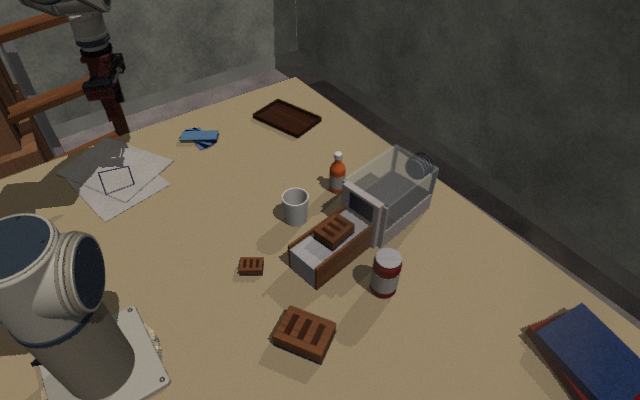

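Lookalikes in the scene picture: a large block at (267,134), a middle-sized one on the runway at (297,188) and a small one at (348,154). I choose the middle-sized one. The can is at (232,193), the cup at (363,210) and the bottle at (361,277). Next is a close crop of both views.

```bash
python3 - <<'E'
import cv2,numpy as np
a=cv2.imread("pics/scene0.png")[145:245,245:345];b=cv2.imread("pics/side0.png")[180:290,285:395]
f=lambda i:cv2.resize(cv2.convertScaleAbs(i,alpha=1.5),(400,400),interpolation=cv2.INTER_CUBIC)
cv2.imwrite("pics/crop.png",np.hstack([f(a),f(b)]))
E
```

```text
(no output)
```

View pics/crop.png

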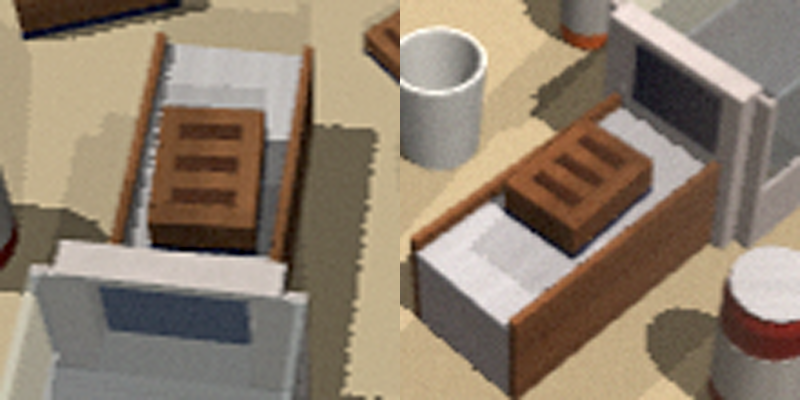

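```bash
cat >h.py <<'E'
import numpy as np,cv2
from station import viewer
def ray(n,uv,z):
    p=viewer.camera_params(n);K=np.array([[p["fx"],0,p["cx"]],[0,p["fy"],p["cy"]],[0,0,1]])
    q=cv2.undistortPoints(np.array(uv,float).reshape(-1,1,2),K,np.array(p["dist"]))[:,0]
    P=np.array(p["pose"]);d=np.c_[q[:,0],-q[:,1],-np.ones(len(q))]@P[:3,:3].T
    return P[:3,3]+d*((z-P[2,3])/d[:,2])[:,None]
E
python3 - <<'E'
from h import *
np.set_printoptions(precision=1,suppress=True)
S=lambda c:np.array(c)/4+[245,145]-.4
D=lambda c:(np.array(c)-[400,0])/3.636+[285,180]-.4
for t,z,s,d in [("runway end L(-y),R",70,[(168,45),(300,55)],[(512,322),(418,248)]),
 ("rail tops end -y,+y outer",80,[(157,34),(312,48)],[(512,318),(413,241)]),
 ("rail tops at post",80,[(113,242)],[(717,165),(620,97)]),
 ("header front -y,+y",145,[(62,242),(286,263)],[(752,97),(614,5)]),
 ("block top",100,[(165,107),(265,110),(256,228),(150,222)],[(573,240),(505,185),(590,122),(652,163)])]:
    print(t);A=ray("scene",S(s),z)[:,:2];B=ray("side",D(d),z)[:,:2];print(A.tolist() if 0 else A.round(1).tolist(),B.round(1).tolist())
print("bystanders tops can,cup,bottle", ray("scene",[(229,177)],115)[0],ray("scene",[(363,199)],85)[0],ray("scene",[(363,263)],130)[0])
E
```

```text
runway end L(-y),R
[[470.0, -86.2], [455.7, -6.4]] [[475.6, -82.0], [460.7, 0.5]]
rail tops end -y,+y outer
[[471.0, -92.0], [456.1, 1.4]] [[473.0, -85.7], [457.1, -0.1]]
rail tops at post
[[617.6, -68.0]] [[656.9, -61.6], [644.1, 26.3]]
header front -y,+y
[[660.3, -73.0], [641.4, 40.8]] [[669.0, -72.2], [652.0, 48.0]]
block top
[[535.0, -63.6], [521.6, -7.8], [599.0, 10.4], [611.0, -46.6]] [[529.3, -71.1], [521.5, -9.6], [599.8, 3.8], [609.9, -48.9]]
bystanders tops can,cup,bottle [ 593.9 -176.4  115. ] [551.  122.2  85. ] [721.3 157.7 130. ]
```

Box origin is about (664,-12) with yaw about 0.162. The runway length from the end to the header measures 193 (nominal 190), and the block centre is at box x≈-99, y≈-1. Both views agree on these. The plan is to push with the tool tilted 40° so the tips go through the doorway, with the fingers 30 mm apart to square the block.

```bash
cat >>h.py <<'E'
from station import env,set_gripper
from scipy.spatial.transform import Rotation as R
yaw=.162;T=np.radians(40);O=np.array([664,-12,0.])
f=np.array([np.cos(yaw),np.sin(yaw),0]);l=np.array([-f[1],f[0],0]);u=np.array([0,0,1.])
z=f*np.sin(T)-u*np.cos(T)
def quat(s): y=s*l; return R.from_matrix(np.c_[np.cross(y,z),y,z]).as_quat()
def tcp(x,h,y=0): return O+f*x+l*y+u*h-env.tips_ahead*z   # tip position in box frame
E
python3 - <<'E'
from h import *
for s in(1,-1):
  for x,h in[(-175,200),(-165,81),(-60,81),(5,81)]:
    q=env.ik(tcp(x,h),quat(s)); print(s,x,h,None if q is None else np.round(q,2))
E
```

```text
1 -175 200 None
1 -165 81 [-0.27  0.5   2.4   2.53  0.48  1.79]
1 -60 81 [-0.16  0.54  2.19  2.47  0.33  1.96]
1 5 81 [-0.12  0.59  2.06  2.36  0.25  2.12]
-1 -175 200 [-0.28  0.13  2.36  1.58  0.28 -0.35]
-1 -165 81 [-0.27  0.5   2.4   2.53  0.48 -1.35]
-1 -60 81 [-0.16  0.54  2.19  2.47  0.33 -1.18]
-1 5 81 [-0.12  0.59  2.06  2.36  0.25 -1.02]
```

```bash
python3 - <<'E'
from h import *
set_gripper(30)
env.reach(tcp(-175,200),quat(-1))
env.move_l(tcp(-165,81),rate=70)
s=env.read_state();print(s["time_s"],s["tool_pos"]-tcp(-165,81),s["force"],s["width"])
a=viewer.camera("scene")[120:270,215:395];b=viewer.camera("side")[150:300,270:450]
cv2.imwrite("pics/c1.png",np.hstack([cv2.resize(cv2.convertScaleAbs(i,alpha=1.5),(400,333),interpolation=cv2.INTER_CUBIC) for i in(a,b)]))
E
```

```text
5.2333 [ 0.10859289 -0.01905488  0.30794226] [ 0.16569443 -0.14422958  0.52123095] 29.7158998604783
```

View pics/c1.png

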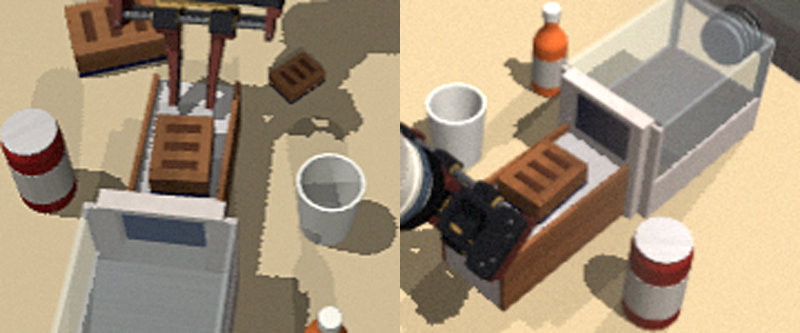

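The tips are just behind the block at crop pixels (175,105) and (215,108), centred between the rails. Nothing has been touched. I start the push.

```bash
python3 - <<'E'
from h import *
print(env.move_l(tcp(-55,81),rate=50,f_stop=12))
s=env.read_state();print(s["time_s"],s["tool_pos"]-tcp(-55,81),s["force"])
a=viewer.camera("scene")[120:270,215:395];b=viewer.camera("side")[150:300,270:450]
cv2.imwrite("pics/c2.png",np.hstack([cv2.resize(cv2.convertScaleAbs(i,alpha=1.5),(400,333),interpolation=cv2.INTER_CUBIC) for i in(a,b)]))
E
```

```text
False
7.6833 [-0.10725851 -0.036044   -0.00414229] [ 0.57081078  0.23070413 -0.48417449]
```

View pics/c2.png

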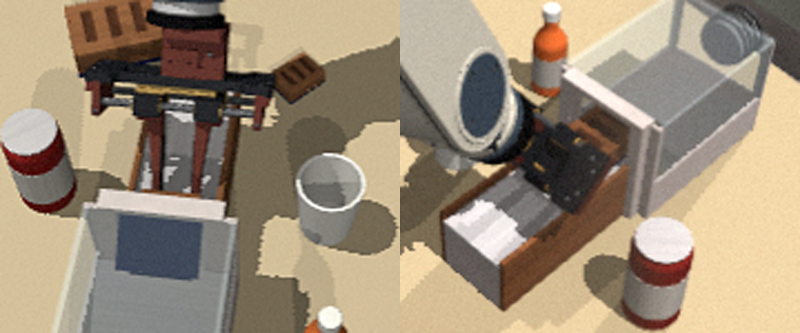

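The block is in the doorway and the flap at crop (157,247) has swung inward above it. Forces are low, so I push on and then draw back.

```bash
python3 - <<'E'
from h import *
print(env.move_l(tcp(4,81),rate=40,f_stop=12))
s=env.read_state();print(s["time_s"],s["tool_pos"]-tcp(4,81),s["force"])
env.hold(.5)
env.move_l(tcp(-120,81),rate=80); env.hold(1.2)
print(env.read_state()["time_s"],env.read_state()["force"])
a=viewer.camera("scene")[150:340,215:395];b=viewer.camera("side")[120:290,290:450]
cv2.imwrite("pics/c3.png",np.hstack([cv2.resize(cv2.convertScaleAbs(i,alpha=1.5),(400,420),interpolation=cv2.INTER_CUBIC) for i in(a,b)]))
E
```

```text
False
9.4083 [-0.25647062 -0.04737468 -0.08163112] [0.01726929 1.06595    1.0577992 ]
12.8083 [-0.39673523 -0.32502358 -0.60392883]
```

View pics/c3.png

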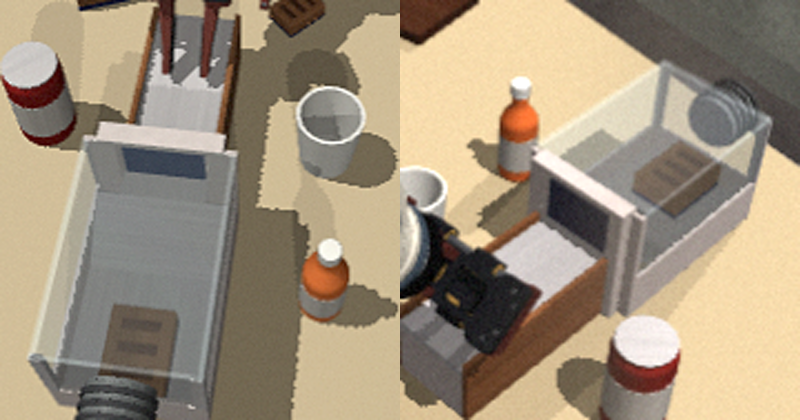

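The block lies flat in the tray at scene crop (140,345) and side crop (677,180). The flap at (165,163) hangs shut, the bottle, can and cup still stand, and the fingers are clear. I hand it in.

```bash
python3 - <<'E'
from station import env,workorder
print(workorder.sign_off())
E
```

```text
the job is handed in; nothing more can be done
None
```

The block is in the tray, the flap hangs shut, the bottle, can and cup stand where they were, and the job is handed in; sign-off returned no verdict, so this rests on the last camera pictures.

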